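# Load a circuit board into the microscope's board holder

### The job

Load the green circuit board with the black heatsink for inspection: lay it level across the two narrow ledges of the board holder on the carriage, centred along the jaws, and let go of it, then slide the red-knobbed jaw snug against it so that it is held against the fixed jaw, and push the carriage by its black knob fully home against its stop under the microscope. Set the board down gently without dropping it, do not bump the microscope, and leave everything else on the bench where it is.

Things in the scene. Friction and masses are not known exactly. Their poses are not given: they have to be found in the camera images.
- board: green board to load: 100 (x) x 80 (y) x 2.4 mm, 0.16 kg. Origin: centre of underside, z up. Black finned heatsink 40 x 40 mm at its middle, top 31.4 mm above the underside: take it by its +y and -y faces; beside those only parts under 2 mm high. Towards +x a green terminal block, towards -x three capacitors, up to 14 mm above the underside. Either end may face the sliding jaw
- pad: dark grey foam pad, fixed, 130 x 110 x 12 mm, on which the board starts. Origin: centre of its underside
- seat (a point): on the carriage, 75 mm up, at ledge height: where the centre of the board's underside belongs when clamped. x: from sliding to fixed jaw; y: along the slide, towards the microscope; z up. Each jaw has a brass ledge 9 mm wide, 70 mm long (y), backed by a black wall 6 mm high. Wall faces: fixed jaw x = +50 mm, sliding jaw x = -60 mm + joint jaw. Between the ledges: open, 25 mm deep
- jaw (a joint): travel (m) of the sliding jaw, on the robot's side, with its ledge and wall, towards the fixed jaw along seat's x: 0 = fully open, 0.010 = touching a 100 mm board that lies against the fixed jaw, limit 0.016. Starts at 0 to 0.004. Drag about 4 N; stays where left
- jaw_knob (a point): top centre of the red upright knob on the sliding jaw: 18 mm across, 36 mm tall, top 102 mm above the bench, on the jaw's foot (66 mm above the bench). It stands 37 mm behind the jaw's wall face (towards seat's -x), 16 mm clear of the wall's back: pinch it across seat's y, or push it towards seat's +x
- carriage (a joint): travel (m) of the carriage on its rods along seat's y: 0 = fully out, 0.22 = against its stop, with the seat on the microscope's axis. Starts at 0 to 0.04. Drag about 2.5 N; stays where left
- pull_knob (a point): top centre of the black upright knob at the outer end of the carriage's draw bar: 20 mm across, 40 mm tall, top 90 mm above the bench, 190 mm from the seat towards seat's -y. Pinch it or push it to move the carriage
- microscope: white stereo microscope on a boom stand. Origin: on the bench under the optical axis; y: along the slide, towards the pillar. Lowest part: ring light 96 mm across, underside 168 mm above the bench; above it the head, which reaches 75 mm from the axis towards -y and is 0.45 m high
- spool: bystander: a spool of solder wire standing upright, blue flanges 56 mm across, 52 mm tall; origin: centre of its underside
- duster: bystander: a white spray can with a blue band and red nozzle, 60 mm across, 184 mm tall; origin: centre of its underside
- tin: bystander: a round tip-cleaner tin with brass-coloured top, 60 mm across, 22 mm high; origin: centre of its underside
- cutters: bystander: red-handled side cutters, about 150 mm long, lying flat; origin: under its pivot
- marker: bystander: a white marker pen with black cap, 145 mm long, lying flat; origin: centre of its underside
- card: bystander: a small blue circuit card with a steel bracket at one end, about 95 x 70 mm, 18 mm high, lying flat (not the board of this task); origin: centre of its underside
- dish: bystander: a small pale plastic dish, 60 mm across, 12 mm high; origin: centre of its underside
Not all that is in view belongs to the job. What is shaped like the board but purple or white is not meant.

How it is judged:
On the way, in this order (a step that is already met when the one before it is completed fails the run):
1. the board lies level on both ledges, released, before it is clamped (z of board in the frame of seat between -0.0025 and 0.0025 m and y of board in the frame of seat between -0.012 and 0.012 m and angle between board's own z axis and vertical below 0.035 rad and angle between the x axis of board and the x axis of seat, either way round below 0.06 rad and x of board in the frame of seat between -0.0095 and 0.003 m and contact force between the fingers and board below 0.05 N), for 0.2 s.
2. the sliding jaw holds the board against the fixed jaw (z of board in the frame of seat between -0.0025 and 0.0025 m and y of board in the frame of seat between -0.012 and 0.012 m and angle between board's own z axis and vertical below 0.035 rad and angle between the x axis of board and the x axis of seat, either way round below 0.06 rad and x of board in the frame of seat between -0.0025 and 0.0025 m and value of joint jaw above 0.0085 m), for 0.2 s.
3. the carriage is home against its stop, with the board held (all of step 2 and value of joint carriage above 0.216 m), for 0.2 s.
At the end, for the whole second after the job is handed in: Board released, at rest, flat on both ledges (height 2.5 mm, level 2 deg, square 3.4 deg), within 12 mm of the middle along the jaws and 2.5 mm of the seat across them; sliding jaw within 1.5 mm of touching it or tighter; carriage within 4 mm of its stop (all of step 3 and contact force between the fingers and board below 0.05 N and linear speed of board below 0.02 m/s).
It fails at once if the board is dropped or jerked: out of the fingers it moves faster than 0.45 m/s (a free fall of about 10 mm) (linear speed of board above 0.45 m/s and contact force between the fingers and board below 0.05 N).
It fails at once if the microscope is bumped (more than 5 N) (contact force between anything else and microscope above 5 N).
It fails at once if another thing on the bench is moved by more than 30 mm (distance of any of spool, duster, tin, cutters, marker, card, dish from where it was at the start of the episode above 0.03 m).
It also fails if it takes over 67 s, if anything falls off the work surface, if the arm or the gripper's body presses on something with over 40 N, if the wrist force passes 120 N, or if a joint passes its speed limit or range.

### The arm

A 6-joint arm with a two-finger parallel gripper is mounted at the origin on the work surface. World frame = base frame: x ahead of the robot, y to its left, z up, the work surface at z = 0. Lengths are in m, angles in rad, forces in N, time in s.
With the tool pointing down it reaches from about 0.35 to 0.725 m from the base axis. Payload 4.3 kg.
Tool frame: the origin (TCP) lies midway between the tips of the shut fingers; the grasp point (between the pads) lies 19 mm behind it; z points along the fingers, y is the line along which they close (so a half turn about z gives the same grasp; the last joint's range is limited). The gripper opens to 85 mm and grips with 20 to 120 N. Pads are 22 mm wide; open, the fingers measure 114 mm over their backs; the gripper's body (76 mm by 85 mm) begins 54 mm behind the grasp point. The pads swing forward as they close: fully open they stand 13 mm farther back than shut.
Start: joints at [1.077, 0.377, 0.081, 1.274, 0, 1.46], TCP at [0.215, 0.533, 0.231] pointing down, gripper open.
Joint ranges: [-2.72, 2.72], [-0.84, 1.66], [-1.02, 1.22], [-1.77, 2.12], [-1.37, 1.28], [-3.14, 3.14]. Speed limits (rad/s): [2.57, 2.57, 3.14, 3.14, 3.14, 3.14].

### API

Orientations are given as a rotation vector (axis times angle).
In Python, from workcell import get_state, snapshot, close_job gives the robot as it stands.
- The arm moves only by the shell command python3 -m jog 'ROWS' [FORCE]. ROWS is JSON, a list of rows, each a list of 7 numbers: the finger opening in mm, from 0 to 85.4, then the shift along the tool's x, y, z in mm, then the turn, a rotation vector about the tool's x, y, z in rad. In form: [[claw, tx, ty, tz, wx, wy, wz], ...]. A call has 1 to 10 rows; each row shifts and turns the commanded pose from where the row before left it, along the tool's axes as they then stand; what a row does not reach is not made up. A row lasts 1/12 s, in which the tool goes at most 41.7 mm and 7.16 degrees, less where a joint would pass 70% of its speed; a pose out of reach is approached as far as the arm can. A call is refused whole if a number of a shift passes 41.7 or a number of a turn 0.125, either way. A call with a gripper value outside its range is refused whole. The fingers move at their own pace and stop on an object; FORCE is the grip in N (left out, the last holds). Time passes only in rows, so rows that do not move let the fingers close. It gives the time, the measured TCP pose, the force, the opening and the grip force at its end, in the units of the state.
- get_state(): the state, without advancing time (a new reading comes with each control period).
- snapshot(name): name is "scene" or "top"; returns a dict with "image" (400x640x3 uint8, red, green, blue), "mtx" (3x3 intrinsics, pixels), "rvec" (rotation vector, rad) and "tvec" (3), from world to camera coordinates, as OpenCV has them. Camera axes: x right, y down, z forward; pixel columns grow to the right and rows downward; lengths in m; the calibration is good to about 2 mm. A picture is of the moment at which its call begins. There is no depth.
- close_job(): hands the job in; it is judged then, once.
The state is a dict: "clock": time; "q": joint angles; "qvel": joint speeds; "joint_torque": joint torques, N m; "ee_pos": TCP position; "orientation": TCP orientation; "force": force on the tool from outside, world axes, zero at the start; "wrist_torque": the same for the moment, N m; "grip_width": finger opening in m; "grasp_force": force on a finger pad.
Only numpy, scipy, OpenCV 4.12 (cv2) and the standard library are available. Lean on these libraries where they do the work, as an engineer would, in place of code of your own. Each camera call takes 0.05 s, during which the arm holds its last target. There are 200 camera calls.

## Working session

There is one attempt and no reset: what is moved stays moved. The work goes in short steps, Python scripts to look and compute and a shell command to move; the robot and the scene stay as the last step left them, time stands still between calls to the robot, and variables do not carry over. Pictures are saved under pics/ and viewed, at most 10 in all, crops included, and the job is handed in when it is done.

```bash
mkdir -p pics; python3 - <<'E'
from workcell import *
import cv2,numpy as np,pickle
for n in("scene","top"):
    s=snapshot(n);pickle.dump(s,open(n+".pkl","wb"))
    cv2.imwrite(f"pics/{n}0.png",s["image"][:,:,::-1])
    R=cv2.Rodrigues(np.array(s["rvec"]))[0];print(n,-R.T@np.array(s["tvec"]).ravel(),np.array(s["mtx"]).tolist())
print(get_state())
E
```

```text
scene [ 1.46088918 -0.03060165  1.1072762 ] [[491.47106663192284, 0.0, 329.0590131579131], [0.0, 491.47106663192284, 202.6346727368874], [0.0, 0.0, 1.0]]
top [ 0.43673714 -0.09561942  1.24733749] [[434.6140362490554, 0.0, 322.892226311794], [0.0, 434.6140362490554, 201.81406007700357], [0.0, 0.0, 1.0]]
{'clock': 0.1, 'q': array([ 1.07668055e+00,  3.78004747e-01,  7.97930603e-02,  1.27439961e+00,
       -3.24094474e-05,  1.46051170e+00]), 'qvel': array([-0.00065989, -0.00128354,  0.00217955,  0.00182835,  0.00012126,
        0.00042525]), 'joint_torque': array([ 1.12210448e-03, -4.64690638e+01,  2.70582747e+01,  1.19964784e-02,
       -1.03003945e-04, -1.12829187e-05]), 'ee_pos': array([0.21504508, 0.53265436, 0.23045889]), 'orientation': array([-5.99128874e-01, -3.08341404e+00,  2.73645964e-03]), 'force': array([ 0.10190025, -0.56807333,  1.87517089]), 'wrist_torque': array([ 0.00185527,  0.02577823, -0.03457809]), 'grasp_force': 0.0, 'grip_width': 0.08525715202266033}
```

View pics/scene0.png

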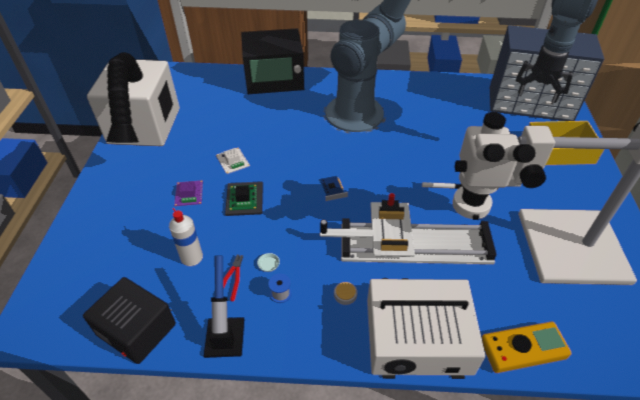

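View pics/top0.png

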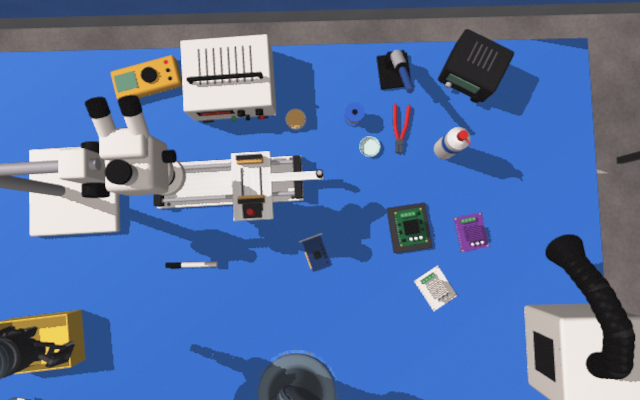

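The purple board at top (471,232) and the white one at (435,287) are decoys. The green one with the black heatsink at (410,228), on the grey pad, fits the description. I'll confirm it in an enlarged crop, with the carriage alongside.

```bash
cat >h.py <<'E'
import cv2,numpy as np,pickle
from workcell import *
def cam(s): return cv2.Rodrigues(np.array(s["rvec"]))[0],np.array(s["tvec"]).ravel(),np.array(s["mtx"])
def ray(s,uv,z):
    R,t,K=cam(s);c=-R.T@t;d=R.T@np.linalg.solve(K,[uv[0],uv[1],1.]);return c+d*(z-c[2])/d[2]
def proj(s,p): return cv2.projectPoints(np.array(p,float).reshape(-1,3),np.array(s["rvec"]),np.array(s["tvec"]),np.array(s["mtx"]),None)[0][:,0]
def tri(s1,u1,s2,u2):
    A=[];b=[]
    for s,u in((s1,u1),(s2,u2)):
        R,t,K=cam(s);d=R.T@np.linalg.solve(K,[u[0],u[1],1.]);d/=np.linalg.norm(d);P=np.eye(3)-np.outer(d,d);A.append(P);b.append(P@(-R.T@t))
    return np.linalg.lstsq(np.vstack(A),np.hstack(b),rcond=None)[0]
def blobs(s,lo,hi,roi,amin=8):
    x0,y0,x1,y1=roi;h=cv2.cvtColor(s["image"][y0:y1,x0:x1],cv2.COLOR_RGB2HSV)
    m=cv2.inRange(h,lo,hi);out=[]
    for c in cv2.findContours(m,cv2.RETR_EXTERNAL,cv2.CHAIN_APPROX_NONE)[0]:
        a=cv2.contourArea(c)
        if a>=amin:
            r=cv2.minAreaRect(c+np.array([x0,y0]));out.append((a,np.round(r[0],1),np.round(r[1],1),round(r[2],1)))
    return sorted(out,key=lambda o:-o[0])
E
python3 - <<'E'
from h import *
t=pickle.load(open("top.pkl","rb"));s=pickle.load(open("scene.pkl","rb"))
for n,im in(("top",t),("scene",s)):
    rs=dict(top=[(380,195,500,315),(220,140,340,230)],scene=[(160,140,280,220),(310,180,430,270)])[n]
    out=[cv2.resize(im["image"][b:d,a:c],(400,300 if n=="scene" else (400 if i==0 else 300)),interpolation=cv2.INTER_CUBIC) for i,(a,b,c,d) in enumerate(rs)]
    H=300;out=[cv2.resize(o,(400,H)) for o in out]
    pickle.dump(out,open(n+"c.pkl","wb"))
im=np.vstack([np.hstack(pickle.load(open(n+"c.pkl","rb"))) for n in("top","scene")])
cv2.imwrite("pics/crop.png",im[:,:,::-1])
for nm,sn,rg,rs in(("top",t,(385,200,440,260),(230,145,330,225)),("scene",s,(215,175,275,220),(315,185,430,265))):
    print(nm,"green",blobs(sn,(40,60,20),(90,255,255),rg)[:5]);print("brass",blobs(sn,(8,70,60),(30,255,255),rs)[:4]);print("red",blobs(sn,(0,150,60),(7,255,255),rs)[:3])
E
```

```text
top green [(959.0, array([410.3, 226.5]), array([36.5, 29.1]), 79.7)]
brass [(103.5, array([249.6, 160.8]), array([ 5.6, 25.4]), 85.4), (77.0, array([251., 199.]), array([ 8., 26.]), 90.0)]
red [(33.0, array([249.9, 211.5]), array([7.6, 6. ]), 18.4)]
scene green [(412.0, array([242.5, 197. ]), array([26., 27.]), 90.0)]
brass [(169.5, array([391., 215.]), array([ 8., 24.]), 90.0), (126.0, array([393.8, 247.5]), array([26.2,  6.9]), 4.6), (25.5, array([394., 240.]), array([ 2., 24.]), 90.0)]
red [(23.5, array([390.2, 200.1]), array([9.9, 4.9]), 81.9)]
```

View pics/crop.png

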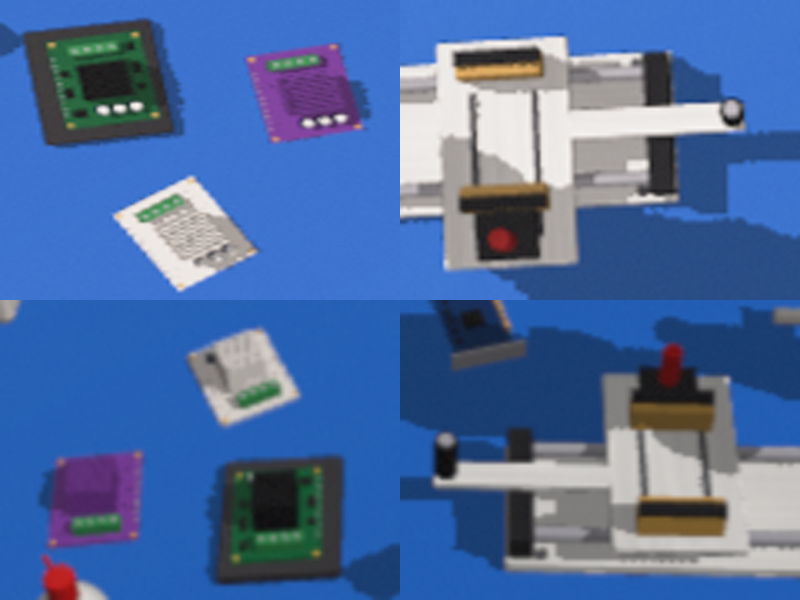

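The crop confirms it: a green board with a black heatsink on the dark pad, capacitors toward the robot and the terminal block toward +x. The red jaw knob is at top (250,211), the pull knob at top (320,173) and scene (324,222).

```bash
python3 - <<'E'
from h import *
np.set_printoptions(precision=4,suppress=True)
t=pickle.load(open("top.pkl","rb"));s=pickle.load(open("scene.pkl","rb"))
for n,im,roi in(("top",t,(380,195,445,265)),("scene",s,(215,175,275,220))):
    x0,y0,x1,y1=roi;h=cv2.cvtColor(im["image"][y0:y1,x0:x1],cv2.COLOR_RGB2HSV)
    m=cv2.inRange(h,(40,60,20),(90,255,255));c=max(cv2.findContours(m,0,1)[0],key=cv2.contourArea)[:,0]+[x0,y0]
    w=np.array([ray(im,p,0.0144)[:2] for p in c],np.float32);r=cv2.minAreaRect(w*1000);print(n,"board",r)
    p=cv2.inRange(h,(0,0,0),(180,255,45)) # heatsink
    n2,l,st,ce=cv2.connectedComponentsWithStats(p);
    for i in range(1,n2):
        if st[i,4]>30: print(" dark",st[i]+[x0,y0,0,0,0],ce[i]+[x0,y0])
P=tri(t,(319.8,173.2),s,(323.9,222));J=tri(t,(249.8,211.4),s,(391.4,195.8));print("pull",P,ray(t,(319.8,173.2),.09),ray(s,(323.9,222),.09));print("jawk",J,ray(t,(249.8,211.4),.102),ray(s,(391.4,195.8),.102))
g=cv2.cvtColor(t["image"],cv2.COLOR_RGB2GRAY);g=cv2.resize(g,None,fx=4,fy=4,interpolation=cv2.INTER_CUBIC)
e=cv2.Canny(g,40,120);M=np.zeros_like(e);M[145*4:225*4,155*4:330*4]=255
for L in cv2.HoughLinesP(e&M,1,np.pi/720,60,minLineLength=100,maxLineGap=12)[:,0]:
    a,b=ray(t,(L[:2]-1.5)/4,.05),ray(t,(L[2:]-1.5)/4,.05);d=a-b
    if abs(d[1])>abs(d[0]): d*=np.sign(d[1]);print((L/4).round(),"ydir",np.degrees(np.arctan2(-d[0],d[1])).round(2),"len",np.linalg.norm(d).round(3))
for n,im,roi in(("top",t,(230,145,330,225)),("scene",s,(315,185,430,265))):
    x0,y0,x1,y1=roi;h=cv2.cvtColor(im["image"][y0:y1,x0:x1],cv2.COLOR_RGB2HSV);m=cv2.inRange(h,(8,70,60),(30,255,255))
    for c in cv2.findContours(m,0,1)[0]:
        if cv2.contourArea(c)<20: continue
        w=np.array([ray(im,p+[x0,y0],.075)[:2] for p in c[:,0]]);print(n,"ledge x",w[:,0].min(),w[:,0].max(),"y",w[:,1].min(),w[:,1].max())
E
```

```text
top board ((453.95623779296875, -329.78558349609375), (102.39673614501953, 82.17633056640625), 8.390750885009766)
 dark [404 220  16  15 190] [411.2368 226.8737]
scene board ((453.15496826171875, -332.47320556640625), (104.78901672363281, 81.62944030761719), 8.620122909545898)
 dark [232 185  21  17 209] [241.8995 192.9187]
pull [ 0.601  -0.0773  0.0881] [ 0.6008 -0.0783  0.09  ] [ 0.6025 -0.0763  0.09  ]
jawk [0.5018 0.109  0.0987] [0.5016 0.1087 0.102 ] [0.5049 0.1083 0.102 ]
[176. 205. 215. 203.] ydir 2.02 len 0.109
[178. 197. 232. 194.] ydir 1.65 len 0.15
[189. 168. 220. 166.] ydir 1.99 len 0.085
[180. 166. 210. 164.] ydir 1.54 len 0.085
[172. 162. 229. 159.] ydir 1.98 len 0.159
[280. 173. 313. 171.] ydir 2.24 len 0.091
[182. 174. 210. 172.] ydir 1.83 len 0.077
top ledge x 0.5252082408481906 0.5481137877672545 y 0.07459654802742788 0.1452653360542005
top ledge x 0.634847066438415 0.6510707891234122 y 0.07884313186607994 0.1473432480146687
scene ledge x 0.6534642249879705 0.6765010819421514 y 0.07797343204024804 0.14682091550569112
scene ledge x 0.6359685966576029 0.6431923980485852 y 0.08126173128554011 0.14547421006590577
scene ledge x 0.536091830004405 0.5663059821785019 y 0.07465959587884079 0.14255328920192228
```

```bash
cat >m.py <<'E'
import sys,numpy as np
from scipy.spatial.transform import Rotation as Ro
from workcell import get_state
def go(x,y,z,yaw):  # yaw: direction (deg) of tool y in world, tool down
    g=get_state();R=Ro.from_rotvec(g["orientation"]);a=np.radians(yaw);ty=np.array([-0+np.cos(a),np.sin(a),0]);tz=np.array([0,0,-1.]);T=Ro.from_matrix(np.c_[np.cross(ty,tz),ty,tz])
    print("tcp",g["ee_pos"].round(4),"shift mm",(R.inv().apply(np.array([x,y,z])-g["ee_pos"])*1000).round(1),"turn",(R.inv()*T).as_rotvec().round(4),"after-turn shift",(T.inv().apply(np.array([x,y,z])-g["ee_pos"])*1000).round(1),"F",g["force"].round(1),"grip",g["grip_width"].round(4),g["grasp_force"].round(1),"t",round(g["clock"],2))
if __name__=="__main__": go(*map(float,sys.argv[1:5]))
E
python3 -m jog '[[85,0,0,0,0,0,-0.106],[85,0,0,0,0,0,-0.106],[85,0,0,0,0,0,-0.106],[85,0,0,0,0,0,-0.106],[85,0,0,0,0,0,-0.106],[85,0,0,0,0,0,0],[85,0,0,0,0,0,0]]' 40; python3 m.py 0.4536 -0.331 0.10 98.5
```

```text
clock: 0.68
ee_pos: [0.2152, 0.533, 0.2309]
orientation: [0.225, -3.133, 0.001]
force: [-0.1, -0.1, 0.4]
grip_width: 0.0849
grasp_force: 0.0Traceback (most recent call last):
  File "m.py", line 7, in <module>
    if __name__=="__main__": go(*map(float,sys.argv[1:5]))
                             ~~^^^^^^^^^^^^^^^^^^^^^^^^^^^
  File "m.py", line 6, in go
    print("tcp",g["ee_pos"].round(4),"shift mm",(R.inv().apply(np.array([x,y,z])-g["ee_pos"])*1000).round(1),"turn",(R.inv()*T).as_rotvec().round(4),"after-turn shift",(T.inv().apply(np.array([x,y,z])-g["ee_pos"])*1000).round(1),"F",g["force"].round(1),"grip",g["grip_width"].round(4),g["grasp_force"].round(1),"t",round(g["clock"],2))
                                                                                                                                                                                                                                                                    ^^^^^^^^^^^^^^^^^^^^^
AttributeError: 'float' object has no attribute 'round'
```

```bash
sed -i 's/g\["grip_width"\].round(4),g\["grasp_force"\].round(1)/round(float(g["grip_width"]),4),round(float(g["grasp_force"]),1)/' m.py; python3 m.py 0.38 0.1 0.2 98.5;python3 m.py 0.4536 -0.331 0.10 98.5
```

```text
tcp [0.2152 0.533  0.2309] shift mm [-101.2 -452.1   31.2] turn [-0.0006 -0.0005 -0.0048] after-turn shift [ -99.  -452.6   30.9] F [-0.1 -0.1  0.4] grip 0.0849 0.0 t 0.68
tcp [0.2152 0.533  0.2309] shift mm [-112.4 -889.1  131.4] turn [-0.0006 -0.0005 -0.0048] after-turn shift [-108.1 -889.7  130.9] F [-0.1 -0.1  0.4] grip 0.0849 0.0 t 0.68
```

```bash
python3 -m jog '[[85,-10,-38,3,0,0,-0.005],[85,-10,-38,3,0,0,0],[85,-10,-38,3,0,0,0],[85,-10,-38,3,0,0,0],[85,-10,-38,3,0,0,0],[85,-10,-38,3,0,0,0],[85,-10,-38,3,0,0,0],[85,-10,-38,3,0,0,0],[85,-10,-38,3,0,0,0],[85,-10,-38,3,0,0,0]]'
python3 -m jog '[[85,0,-38,0,0,0,0],[85,0,-38,0,0,0,0],[85,0,-38,0,0,0,0],[85,0,-38,0,0,0,0],[85,0,-38,0,0,0,0],[85,0,-38,0,0,0,0],[85,0,-38,0,0,0,0],[85,0,-38,0,0,0,0],[85,0,-38,0,0,0,0],[85,0,-38,0,0,0,0]]'
python3 m.py 0.4536 -0.331 0.10 98.5
```

```text
clock: 1.52
ee_pos: [0.3715, 0.1707, 0.2013]
orientation: [-0.234, 3.132, 0.0]
force: [1.5, 0.7, 1.1]
grip_width: 0.0852
grasp_force: 0.0
clock: 2.35
ee_pos: [0.4283, -0.2051, 0.2013]
orientation: [-0.232, 3.133, 0.0]
force: [1.6, 0.1, 0.4]
grip_width: 0.0848
grasp_force: 0.0
tcp [ 0.4283 -0.2051  0.2013] shift mm [  -6.5 -128.3  101.2] turn [ 0.0001  0.0003 -0.0004] after-turn shift [  -6.5 -128.3  101.3] F [1.6 0.1 0.4] grip 0.0848 0.0 t 2.35
```

```bash
python3 -m jog '[[85,-1.5,-32,25,0,0,0],[85,-1.5,-32,25,0,0,0],[85,-1.5,-32,25,0,0,0],[85,-1.5,-32,25,0,0,0],[70,0,0,0,0,0,0],[70,0,0,0,0,0,0],[70,0,0,0,0,0,0]]'
python3 m.py 0.4536 -0.331 0.018 98.5
python3 - <<'E'
from h import *
t=snapshot("top");s=snapshot("scene")
im=np.hstack([cv2.resize(t["image"][190:270,360:460],(400,320),interpolation=2),cv2.resize(s["image"][130:210,190:290],(400,320),interpolation=2)])
cv2.imwrite("pics/pre.png",im[:,:,::-1])
E
```

```text
clock: 2.93
ee_pos: [0.4534, -0.3281, 0.1013]
orientation: [0.235, -3.132, -0.002]
force: [-0.4, 0.1, 0.4]
grip_width: 0.0702
grasp_force: 0.0
tcp [ 0.4534 -0.3281  0.1013] shift mm [ 0.1 -3.  83.3] turn [ 0.0013 -0.0004  0.0015] after-turn shift [ 0.2 -2.9 83.3] F [-0.4  0.1  0.4] grip 0.0702 0.0 t 2.93
```

View pics/pre.png

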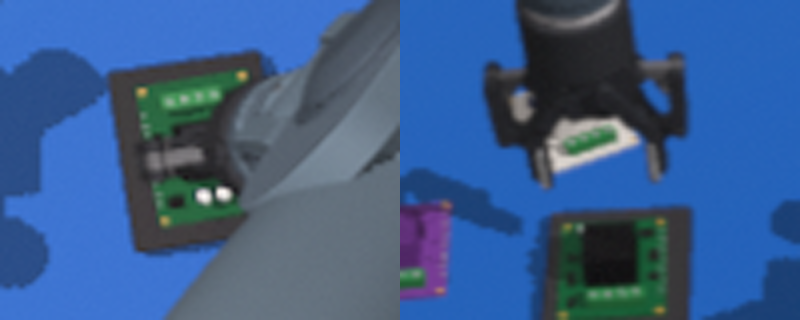

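The gripper is above the board, with the fingers straddling the heatsink's y faces: left crop, about (175,158), and right crop, fingertips at (543,180) and (655,175). Descending.

```bash
python3 -m jog '[[70,0,-1.5,18,0,0,0],[70,0,-1,18,0,0,0],[70,0,0,18,0,0,0],[70,0,0,16,0,0,0],[70,0,0,8,0,0,0],[70,0,0,4,0,0,0],[70,0,0,1,0,0,0],[70,0,0,0,0,0,0],[70,0,0,0,0,0,0]]'
python3 -m jog '[[30,0,0,0,0,0,0],[30,0,0,0,0,0,0],[30,0,0,0,0,0,0],[30,0,0,0,0,0,0],[30,0,0,0,0,0,0],[30,0,0,0,0,0,0],[30,0,0,0,0,0,0],[30,0,0,0,0,0,0]]' 40
python3 m.py 0.4536 -0.331 0.018 98.5
```

```text
clock: 3.78
ee_pos: [0.4549, -0.3317, 0.0195]
orientation: [-0.237, 3.131, -0.002]
force: [-0.1, -0.3, 0.4]
grip_width: 0.0701
grasp_force: 0.0
clock: 4.45
ee_pos: [0.4546, -0.3317, 0.0191]
orientation: [-0.237, 3.132, -0.001]
force: [-0.8, 0.1, 5.7]
grip_width: 0.0391
grasp_force: 42.3
tcp [ 0.4546 -0.3317  0.0191] shift mm [0.9 0.8 1.1] turn [-0.001   0.001   0.0027] after-turn shift [0.9 0.8 1.1] F [-0.8  0.1  5.7] grip 0.0391 42.3 t 4.45
```

```bash
python3 -m jog '[[30,0,0,-2,0,0,0],[30,0,0,-5,0,0,0],[30,0,0,-10,0,0,0],[30,0,0,-20,0,0,0],[30,0,0,-25,0,0,0],[30,0,0,-25,0,0,0],[30,0,0,-25,0,0,0],[30,0,0,-18,0,0,0],[30,0,0,0,0,0,0],[30,0,0,0,0,0,0]]'
python3 m.py 0.5920 0.1124 0.15 91.9
```

```text
clock: 5.28
ee_pos: [0.4548, -0.3319, 0.1495]
orientation: [-0.237, 3.131, -0.003]
force: [-0.3, -0.0, -2.6]
grip_width: 0.0393
grasp_force: 41.7
tcp [ 0.4548 -0.3319  0.1495] shift mm [-202.6  418.6   -1. ] turn [-0.0021  0.002   0.118 ] after-turn shift [-151.9  439.5   -0.5] F [-0.3 -0.  -2.6] grip 0.0393 41.7 t 5.28
```

```bash
python3 -m jog '[[30,0,0,0,0,0,0.06],[30,0,0,0,0,0,0.058],[30,-10,30,0,0,0,0],[30,-13,38,0,0,0,0],[30,-13,38,0,0,0,0],[30,-13,38,0,0,0,0],[30,-13,38,0,0,0,0],[30,-13,38,0,0,0,0],[30,-13,38,0,0,0,0],[30,-13,38,0,0,0,0]]'
python3 m.py 0.5920 0.1124 0.15 91.9
```

```text
clock: 6.12
ee_pos: [0.5439, -0.0298, 0.1464]
orientation: [0.052, -3.138, -0.001]
force: [1.2, -0.6, -1.2]
grip_width: 0.0391
grasp_force: 41.6
tcp [ 0.5439 -0.0298  0.1464] shift mm [-52.8 140.6  -3.7] turn [ 0.0008 -0.0034 -0.    ] after-turn shift [-52.8 140.6  -3.6] F [ 1.2 -0.6 -1.2] grip 0.0391 41.6 t 6.12
```

```bash
python3 -m jog '[[30,-11,33,0,0,0,0],[30,-11,32,0,0,0,0],[30,-12,30,0,0,0,0],[30,-10,22,0,0,0,0],[30,-6,12,0,0,0,0],[30,-3,6,0,0,0,0],[30,0,0,0,0,0,0],[30,0,0,0,0,0,0],[30,0,0,0,0,0,0],[30,0,0,0,0,0,0]]'
python3 m.py 0.5920 0.1124 0.15 91.9
python3 - <<'E'
from h import *
s=snapshot("scene");pickle.dump(s,open("s2.pkl","wb"));t=snapshot("top");pickle.dump(t,open("t2.pkl","wb"))
im=np.hstack([cv2.resize(t["image"][130:230,200:300],(400,400),interpolation=2),cv2.resize(s["image"][170:270,340:440],(400,400),interpolation=2)])
cv2.imwrite("pics/over.png",im[:,:,::-1])
E
```

```text
clock: 6.95
ee_pos: [0.5933, 0.1032, 0.1482]
orientation: [0.049, -3.141, 0.0]
force: [0.7, -0.4, -1.3]
grip_width: 0.0393
grasp_force: 41.6
tcp [0.5933 0.1032 0.1482] shift mm [ 1.   9.2 -1.8] turn [-0.0003 -0.0005 -0.0019] after-turn shift [ 1.   9.3 -1.8] F [ 0.7 -0.4 -1.3] grip 0.0393 41.6 t 6.95
```

View pics/over.png

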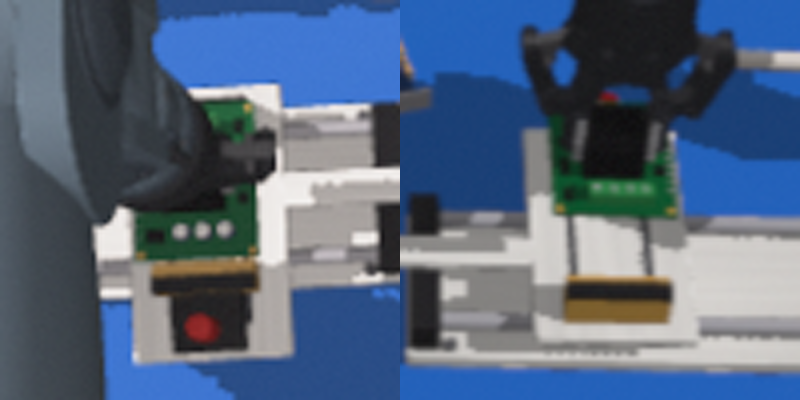

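```bash
python3 - <<'E'
from h import *
np.set_printoptions(precision=4,suppress=True)
s=pickle.load(open("s2.pkl","rb"));t=pickle.load(open("t2.pkl","rb"))
def ex(im,roi,lo,hi,col):
    x0,y0,x1,y1=roi;h=cv2.cvtColor(im["image"][y0:y1,x0:x1],cv2.COLOR_RGB2HSV);m=cv2.inRange(h,lo,hi)[:,col-x0]>0
    r=np.where(m)[0]+y0;return r
for c in(385,393,402):
    v=s["image"][238:246,c].max(1);print("scene wall col",c,s["image"][238:254,c].tolist()[:10:1] if c==393 else v)
for c in(240,250,260):
    print("top col",c,t["image"][193:206,c].tolist() if c==250 else t["image"][193:206,c].max(1))
G=(40,60,20),(90,255,255)
for c in(384,393,404):
    r=ex(s,(340,180,440,235),*G,c);p=ray(s,(c,r.max()+.5),.1411);print("board +x edge",c,r.max(),p)
for c in(240,250,258):
    r=ex(t,(200,130,300,196),*G,c);p=ray(t,(c,r.max()+.5),.1435);print("board -x edge top",c,r.max(),p)
for rr in(184,192,): 
    h=cv2.cvtColor(t["image"][rr:rr+1,215:290],cv2.COLOR_RGB2HSV);x=np.where(cv2.inRange(h,*G)[0]>0)[0]+215;print("top y edges",x.min(),x.max(),ray(t,(x.min()-.5,rr),.1435),ray(t,(x.max()+.5,rr),.1435))
for rr in(218,221):
    h=cv2.cvtColor(s["image"][rr:rr+1,340:440],cv2.COLOR_RGB2HSV);x=np.where(cv2.inRange(h,*G)[0]>0)[0]+340;print("scene y edges",ray(s,(x.min()-.5,rr),.1435),ray(s,(x.max()+.5,rr),.1435))
for f in(240.5,241,241.5,242): print("fixed face",f,ray(s,(393,f),.081))
for f in(196.5,197.5,198.5): print("sliding face",f,ray(t,(251,f),.081))
E
```

```text
scene wall col 385 [200 181  99  42  36  31  49 112]
scene wall col 393 [[211, 205, 199], [187, 155, 117], [111, 88, 57], [51, 44, 38], [36, 34, 36], [31, 32, 33], [42, 36, 29], [92, 72, 38], [119, 92, 46], [124, 94, 45]]
scene wall col 402 [109 167 109  52  34  35  42  93]
top col 240 [ 71  71 138 155 153 134  80  37  35  35  70 152 171]
top col 250 [[32, 71, 47], [85, 105, 90], [137, 116, 81], [152, 117, 70], [153, 119, 71], [98, 77, 50], [43, 39, 39], [39, 37, 37], [38, 36, 36], [47, 43, 38], [43, 39, 37], [37, 36, 36], [37, 36, 37]]
top col 260 [ 71 138 154 152 116  63  39  38  37  56  42  30  32]
board +x edge 384 223 [0.6414 0.0804 0.1411]
board +x edge 393 223 [0.64   0.1036 0.1411]
board +x edge 404 223 [0.6383 0.1318 0.1411]
board -x edge top 240 194 [0.543  0.126  0.1435]
board -x edge top 250 193 [0.545  0.1004 0.1435]
board -x edge top 258 193 [0.5445 0.0799 0.1435]
top y edges 234 263 [0.5704 0.1425 0.1435] [0.5686 0.0656 0.1435]
top y edges 234 261 [0.5498 0.1426 0.1435] [0.5482 0.0709 0.1435]
scene y edges [0.6258 0.0638 0.1435] [0.6209 0.1441 0.1435]
scene y edges [0.6355 0.0714 0.1435] [0.6312 0.1435 0.1435]
fixed face 240.5 [0.6479 0.1097 0.081 ]
fixed face 241 [0.6496 0.1096 0.081 ]
fixed face 241.5 [0.6513 0.1096 0.081 ]
fixed face 242 [0.6529 0.1095 0.081 ]
sliding face 196.5 [0.5429 0.1088 0.081 ]
sliding face 197.5 [0.5402 0.1089 0.081 ]
sliding face 198.5 [0.5375 0.1089 0.081 ]
```

```bash
python3 -m jog '[[30,-0.6,5,0,0,0,0],[30,0,4,5,0,0,0],[30,0,0,15,0,0,0],[30,0,0,15,0,0,0],[30,0,0,10,0,0,0],[30,0,0,5,0,0,0],[30,0,0,2,0,0,0],[30,0,0,0,0,0,0],[30,0,0,0,0,0,0],[30,0,0,0,0,0,0]]'
python3 m.py 0.5936 0.112 0.0821 91.9
python3 - <<'E'
from h import *
s=snapshot("scene");pickle.dump(s,open("s3.pkl","wb"));t=snapshot("top");pickle.dump(t,open("t3.pkl","wb"))
im=np.hstack([cv2.resize(t["image"][130:230,200:300],(400,400),interpolation=2),cv2.resize(s["image"][170:270,340:440],(400,400),interpolation=2)])
cv2.imwrite("pics/low.png",im[:,:,::-1])
E
```

```text
clock: 7.88
ee_pos: [0.5947, 0.1137, 0.0972]
orientation: [-0.052, 3.139, 0.0]
force: [-0.2, -0.2, -0.5]
grip_width: 0.0397
grasp_force: 41.6
tcp [0.5947 0.1137 0.0972] shift mm [ 1.2 -1.7 15.1] turn [0.0002 0.0017 0.    ] after-turn shift [ 1.2 -1.7 15.1] F [-0.2 -0.2 -0.5] grip 0.0397 41.6 t 7.88
```

View pics/low.png

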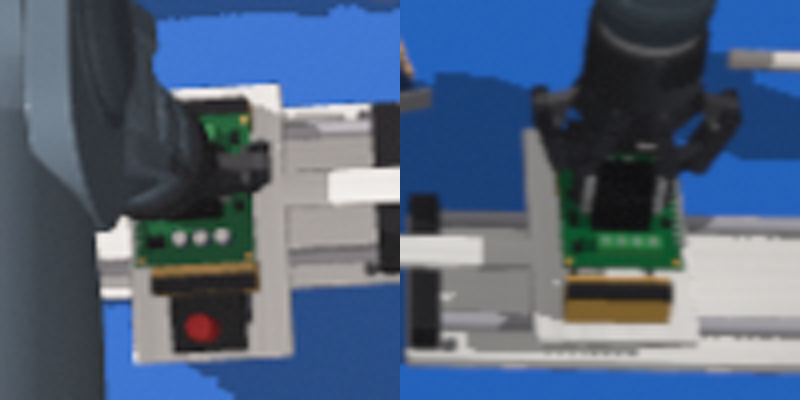

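The board sits between the two ledges, square to them: left crop about (195,185), right crop about (622,215). I'll correct x and y slightly and go down gently.

```bash
python3 -m jog '[[30,1,-1.5,2,0,0,0],[30,0,0,3,0,0,0],[30,0,0,2,0,0,0],[30,0,0,1,0,0,0],[30,0,0,1,0,0,0],[30,0,0,0,0,0,0],[30,0,0,0,0,0,0],[30,0,0,0,0,0,0]]'
python3 m.py 0.5936 0.112 0.0821 91.9
python3 - <<'E'
from h import *
np.set_printoptions(precision=4,suppress=True)
s=snapshot("scene");t=snapshot("top");z=get_state()["ee_pos"][2]-.0071+.0024;G=(40,60,20),(90,255,255)
for c in(384,393,404):
    h=cv2.cvtColor(s["image"][180:245,c:c+1],cv2.COLOR_RGB2HSV);r=np.where(cv2.inRange(h,*G)[:,0]>0)[0].max()+180;print("+x edge",r,ray(s,(c,r+.5),z-.0024),s["image"][r-1:r+12,c].max(1))
for c in(240,250,258):
    h=cv2.cvtColor(t["image"][150:205,c:c+1],cv2.COLOR_RGB2HSV);r=np.where(cv2.inRange(h,*G)[:,0]>0)[0].max()+150;print("-x edge",r,ray(t,(c,r+.5),z),t["image"][r-1:r+8,c].tolist())
E
```

```text
clock: 8.65
ee_pos: [0.5931, 0.1121, 0.0873]
orientation: [-0.052, 3.141, 0.0]
force: [0.0, -0.0, -1.1]
grip_width: 0.0393
grasp_force: 41.6
tcp [0.5931 0.1121 0.0873] shift mm [-0.5 -0.2  5.2] turn [0.0001 0.0001 0.0001] after-turn shift [-0.5 -0.2  5.2] F [ 0.  -0.  -1.1] grip 0.0393 41.6 t 8.65
+x edge 238 [0.642  0.0861 0.0803] [ 83  80 141  85  42  35  33  50 112 123 123 125 126]
+x edge 238 [0.6406 0.1101 0.0803] [ 83  81 137  96  50  37  34  42  94 119 125 126 125]
+x edge 238 [0.6389 0.1393 0.0803] [ 83  79  84  89  55  36  34  43  93 120 125 125 125]
-x edge 196 [0.5434 0.1382 0.0827] [[34, 71, 47], [34, 72, 48], [95, 92, 56], [121, 98, 60], [79, 64, 46], [37, 33, 34], [38, 34, 36], [34, 32, 32], [71, 57, 40]]
-x edge 196 [0.5428 0.1112 0.0827] [[32, 71, 47], [43, 73, 45], [133, 108, 66], [99, 77, 51], [42, 39, 38], [37, 36, 38], [37, 36, 37], [48, 41, 36], [42, 38, 37]]
-x edge 195 [0.5451 0.0896 0.0827] [[31, 70, 46], [33, 72, 48], [76, 85, 52], [114, 95, 60], [79, 63, 46], [38, 35, 37], [37, 35, 36], [38, 36, 37], [50, 43, 39]]
```

```bash
python3 -m jog '[[30,-0.5,0,1.5,0,0,0],[30,0,0,1,0,0,0],[30,0,0,1,0,0,0],[30,0,0,0.7,0,0,0],[30,0,0,0,0,0,0],[30,0,0,0,0,0,0]]'
python3 m.py 0.5936 0.112 0.0821 91.9
```

```text
clock: 9.25
ee_pos: [0.5934, 0.1121, 0.083]
orientation: [0.052, -3.141, -0.0]
force: [-0.0, -0.2, -1.3]
grip_width: 0.0394
grasp_force: 41.6
tcp [0.5934 0.1121 0.083 ] shift mm [-0.2 -0.1  0.9] turn [ 0.0001 -0.0002  0.    ] after-turn shift [-0.2 -0.1  0.9] F [-0.  -0.2 -1.3] grip 0.0394 41.6 t 9.25
```

```bash
python3 -m jog '[[30,0,0,0.4,0,0,0],[30,0,0,0.3,0,0,0],[30,0,0,0,0,0,0],[30,0,0,0,0,0,0]]';python3 -m jog '[[30,0,0,0.3,0,0,0],[30,0,0,0.3,0,0,0],[30,0,0,0,0,0,0],[30,0,0,0,0,0,0]]'
python3 m.py 0.5936 0.112 0.0821 91.9
```

```text
clock: 9.58
ee_pos: [0.5935, 0.1121, 0.0824]
orientation: [-0.052, 3.141, 0.0]
force: [-1.1, -0.3, -2.2]
grip_width: 0.039
grasp_force: 41.6
clock: 9.92
ee_pos: [0.5936, 0.1121, 0.0821]
orientation: [-0.052, 3.141, 0.0]
force: [-1.6, -0.1, 0.8]
grip_width: 0.039
grasp_force: 41.8
tcp [0.5936 0.1121 0.0821] shift mm [ 0.  -0.1  0. ] turn [0.0001 0.0004 0.    ] after-turn shift [ 0.  -0.1  0. ] F [-1.6 -0.1  0.8] grip 0.039 41.8 t 9.92
```

```bash
python3 -m jog '[[30,0,0,0.4,0,0,0],[30,0,0,0.2,0,0,0],[30,0,0,0,0,0,0],[30,0,0,0,0,0,0]]';python3 -m jog '[[42,0,0,0,0,0,0],[44,0,0,0,0,0,0],[50,0,0,0,0,0,0],[60,0,0,0,0,0,0],[60,0,0,0,0,0,0],[60,0,0,0,0,0,0]]'
python3 m.py 0.5936 0.112 0.15 91.9
```

```text
clock: 10.25
ee_pos: [0.5936, 0.1122, 0.082]
orientation: [-0.052, 3.141, 0.0]
force: [-1.2, -0.2, 5.8]
grip_width: 0.039
grasp_force: 42.5
clock: 10.75
ee_pos: [0.5935, 0.1121, 0.0811]
orientation: [0.052, -3.141, -0.0]
force: [-0.3, 0.3, -0.2]
grip_width: 0.0598
grasp_force: 0.0
tcp [0.5935 0.1121 0.0811] shift mm [ -0.   -0.1 -68.9] turn [ 0.0001 -0.      0.    ] after-turn shift [ -0.   -0.1 -68.9] F [-0.3  0.3 -0.2] grip 0.0598 0.0 t 10.75
```

```bash
python3 -m jog '[[60,0,0,-3,0,0,0],[60,0,0,-10,0,0,0],[60,0,0,-20,0,0,0],[60,0,0,-25,0,0,0],[60,0,0,-20,0,0,0],[60,20,0,0,0,0,0],[60,30,0,0,0,0,0],[60,30,0,0,0,0,0],[60,12,0,0,0,0,0],[60,0,0,0,0,0,0]]'
python3 m.py 0.502 0.109 0.085 91.9
python3 - <<'E'
from h import *
s=snapshot("scene");pickle.dump(s,open("s4.pkl","wb"));t=snapshot("top");pickle.dump(t,open("t4.pkl","wb"))
im=np.hstack([cv2.resize(t["image"][130:230,200:300],(400,400),interpolation=2),cv2.resize(s["image"][170:270,340:440],(400,400),interpolation=2)])
cv2.imwrite("pics/rel.png",im[:,:,::-1])
E
```

```text
clock: 11.58
ee_pos: [0.4985, 0.1091, 0.1601]
orientation: [0.053, -3.139, -0.0]
force: [-0.0, -0.1, 0.3]
grip_width: 0.0602
grasp_force: 0.0
tcp [0.4985 0.1091 0.1601] shift mm [-3.7 -0.2 75.1] turn [ 0.0001 -0.0017  0.0006] after-turn shift [-3.5 -0.2 75.1] F [-0.  -0.1  0.3] grip 0.0602 0.0 t 11.58
```

View pics/rel.png

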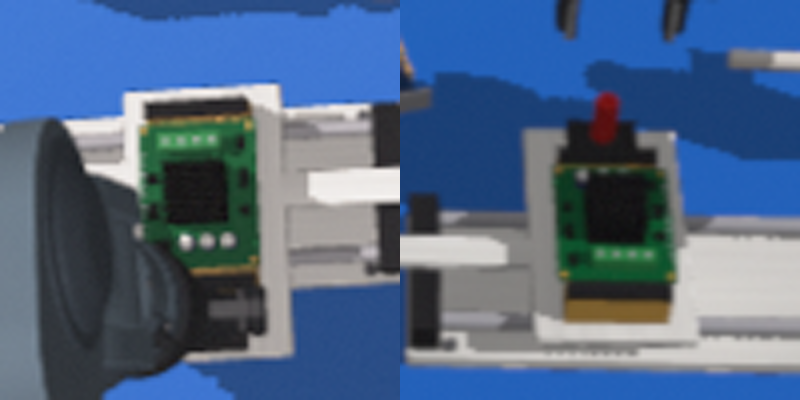

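The board lies released, flat across both ledges and square: left crop (140–258,118–270), right crop (557–675,165–283). Next is the red knob.

```bash
python3 -m jog '[[60,-3.5,0,10,0,0,0],[60,0,0,20,0,0,0],[60,0,0,22,0,0,0],[60,0,0,15,0,0,0],[60,0,0,10,0,0,0],[60,0,0,4,0,0,0],[60,0,0,0,0,0,0],[60,0,0,0,0,0,0]]'
python3 m.py 0.502 0.109 0.079 91.9
python3 -m jog '[[40,0,0,0,0,0,0],[32,0,0,0,0,0,0],[26,0,0,0,0,0,0],[23,0,0,0,0,0,0],[21,0,0,0,0,0,0],[19,0,0,0,0,0,0],[15,0,0,0,0,0,0],[10,0,0,0,0,0,0],[10,0,0,0,0,0,0]]' 30
python3 m.py 0.502 0.109 0.079 91.9
```

```text
clock: 12.35
ee_pos: [0.5059, 0.1092, 0.0785]
orientation: [-0.052, 3.14, 0.0]
force: [0.0, 0.4, 0.3]
grip_width: 0.0599
grasp_force: 0.0
tcp [0.5059 0.1092 0.0785] shift mm [ 3.9 -0.1 -0.5] turn [ 0.0001  0.0007 -0.0001] after-turn shift [ 3.9 -0.1 -0.5] F [0.  0.4 0.3] grip 0.0599 0.0 t 12.35
clock: 13.1
ee_pos: [0.5052, 0.1091, 0.0785]
orientation: [-0.052, 3.141, -0.0]
force: [-1.0, -0.2, 3.3]
grip_width: 0.0171
grasp_force: 29.2
tcp [0.5052 0.1091 0.0785] shift mm [ 3.2 -0.  -0.5] turn [-0.0001  0.0004 -0.    ] after-turn shift [ 3.2 -0.  -0.5] F [-1.  -0.2  3.3] grip 0.0171 29.2 t 13.1
```

```bash
python3 -m jog '[[10,-1,0,0,0,0,0],[10,-1,0,0,0,0,0],[10,-1,0,0,0,0,0],[10,-1,0,0,0,0,0],[10,-1,0,0,0,0,0],[10,0,0,0,0,0,0]]'
python3 -m jog '[[10,-1,0,0,0,0,0],[10,-0.7,0,0,0,0,0],[10,0,0,0,0,0,0],[10,0,0,0,0,0,0]]'
python3 m.py 0.502 0.109 0.079 91.9
```

```text
clock: 13.6
ee_pos: [0.5091, 0.1092, 0.0784]
orientation: [0.052, -3.139, 0.0]
force: [-4.6, -1.1, 7.1]
grip_width: 0.0169
grasp_force: 29.5
clock: 13.93
ee_pos: [0.5107, 0.1093, 0.0784]
orientation: [0.052, -3.139, 0.0]
force: [-3.8, -0.7, 6.8]
grip_width: 0.0168
grasp_force: 29.5
tcp [0.5107 0.1093 0.0784] shift mm [ 8.7 -0.  -0.5] turn [-0.0002 -0.0017  0.0001] after-turn shift [ 8.7 -0.  -0.6] F [-3.8 -0.7  6.8] grip 0.0168 29.5 t 13.93
```

```bash
python3 -m jog '[[10,-0.7,0,0,0,0,0],[10,-0.5,0,0,0,0,0],[10,0,0,0,0,0,0],[10,0,0,0,0,0,0]]'
python3 -m jog '[[10,-0.7,0,0,0,0,0],[10,-0.5,0,0,0,0,0],[10,0,0,0,0,0,0],[10,0,0,0,0,0,0]]'
python3 -m jog '[[10,-0.7,0,0,0,0,0],[10,-0.5,0,0,0,0,0],[10,0,0,0,0,0,0],[10,0,0,0,0,0,0]]'
python3 m.py 0.502 0.109 0.079 91.9
```

```text
clock: 14.27
ee_pos: [0.5119, 0.1093, 0.0785]
orientation: [0.052, -3.139, 0.0]
force: [-4.6, -1.0, 6.6]
grip_width: 0.0164
grasp_force: 29.5
clock: 14.6
ee_pos: [0.5128, 0.1094, 0.0784]
orientation: [0.052, -3.139, 0.0]
force: [-4.9, -1.9, 8.1]
grip_width: 0.0172
grasp_force: 29.6
clock: 14.93
ee_pos: [0.5128, 0.1094, 0.0784]
orientation: [0.052, -3.137, 0.0]
force: [-7.1, -1.7, 10.5]
grip_width: 0.0168
grasp_force: 29.9
tcp [0.5128 0.1094 0.0784] shift mm [10.9 -0.  -0.6] turn [-0.0002 -0.0042  0.0002] after-turn shift [10.9 -0.  -0.6] F [-7.1 -1.7 10.5] grip 0.0168 29.9 t 14.93
```

```bash
python3 -m jog '[[10,-0.7,0,0,0,0,0],[10,-0.7,0,0,0,0,0],[10,0,0,0,0,0,0],[10,0,0,0,0,0,0]]'
python3 -m jog '[[19,0,0,0,0,0,0],[22,0,0,0,0,0,0],[30,0,0,0,0,0,0],[45,0,0,0,0,0,0],[60,0,0,0,0,0,0],[60,0,0,-10,0,0,0],[60,0,0,-25,0,0,0],[60,0,0,-25,0,0,0],[60,0,0,-20,0,0,0],[60,0,0,0,0,0,0]]'
python3 m.py 0.602 -0.09 0.16 91.9
python3 - <<'E'
from h import *
s=snapshot("scene");pickle.dump(s,open("s5.pkl","wb"));t=snapshot("top");pickle.dump(t,open("t5.pkl","wb"))
im=np.hstack([cv2.resize(t["image"][130:230,230:330],(400,400),interpolation=2),cv2.resize(s["image"][170:270,310:410],(400,400),interpolation=2)])
cv2.imwrite("pics/clamp.png",im[:,:,::-1])
E
```

```text
clock: 15.27
ee_pos: [0.5129, 0.1094, 0.0783]
orientation: [0.052, -3.135, 0.001]
force: [-10.8, -1.2, 14.1]
grip_width: 0.0168
grasp_force: 30.2
clock: 16.1
ee_pos: [0.52, 0.1099, 0.1634]
orientation: [-0.052, 3.133, 0.001]
force: [1.1, -0.7, 0.1]
grip_width: 0.0596
grasp_force: 0.0
tcp [0.52   0.1099 0.1634] shift mm [ -75.2 -202.5    3.9] turn [0.0006 0.0085 0.    ] after-turn shift [ -75.3 -202.5    3.4] F [ 1.1 -0.7  0.1] grip 0.0596 0.0 t 16.1
```

View pics/clamp.png

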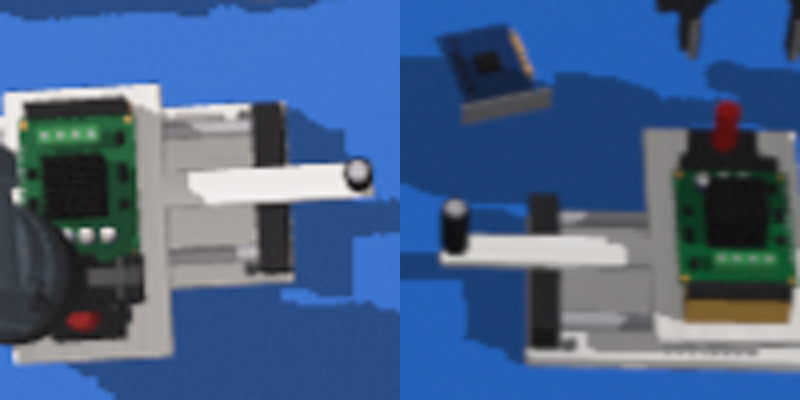

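The clamp view shows no brass left between the board and either wall, with the board square. The pull knob is at left crop (357,172) and right crop (455,208), unmoved. Moving over it.

```bash
python3 -m jog '[[60,-10,-20,0,0,0.0085,0],[60,-13,-33,0,0,0,0],[60,-14,-35,0,0,0,0],[60,-14,-35,0,0,0,0],[60,-14,-35,0,0,0,0],[60,-9,-24,0,0,0,0],[60,0,-8,0,0,0,0],[60,0,0,0,0,0,0],[60,0,0,0,0,0,0]]'
python3 m.py 0.601 -0.0775 0.060 91.9
```

```text
clock: 16.95
ee_pos: [0.5958, -0.0773, 0.1564]
orientation: [0.051, -3.13, -0.002]
force: [-0.6, 0.6, 0.4]
grip_width: 0.0604
grasp_force: 0.0
tcp [ 0.5958 -0.0773  0.1564] shift mm [-6.2 -0.5 96.4] turn [ 0.0016 -0.0111 -0.0005] after-turn shift [-5.2 -0.3 96.4] F [-0.6  0.6  0.4] grip 0.0604 0.0 t 16.95
```

```bash
python3 -m jog '[[60,-5,-0.3,15,0,-0.01,0],[60,0,0,25,0,0,0],[60,0,0,25,0,0,0],[60,0,0,18,0,0,0],[60,0,0,9,0,0,0],[60,0,0,4,0,0,0],[60,0,0,0,0,0,0],[60,0,0,0,0,0,0]]'
python3 m.py 0.601 -0.0775 0.060 91.9
python3 -m jog '[[45,0,0,0,0,0,0],[35,0,0,0,0,0,0],[28,0,0,0,0,0,0],[24,0,0,0,0,0,0],[22,0,0,0,0,0,0],[20,0,0,0,0,0,0],[15,0,0,0,0,0,0],[12,0,0,0,0,0,0]]' 30
python3 m.py 0.601 -0.0775 0.060 91.9
```

```text
clock: 17.62
ee_pos: [0.6025, -0.0774, 0.0626]
orientation: [-0.054, 3.138, -0.0]
force: [0.1, -0.1, 0.2]
grip_width: 0.06
grasp_force: 0.0
tcp [ 0.6025 -0.0774  0.0626] shift mm [ 1.5 -0.   2.6] turn [-0.0001  0.0027  0.001 ] after-turn shift [ 1.5 -0.   2.6] F [ 0.1 -0.1  0.2] grip 0.06 0.0 t 17.62
clock: 18.28
ee_pos: [0.6022, -0.0778, 0.062]
orientation: [-0.052, 3.139, 0.001]
force: [-0.8, 0.8, 2.4]
grip_width: 0.0192
grasp_force: 29.3
tcp [ 0.6022 -0.0778  0.062 ] shift mm [1.2 0.3 2. ] turn [0.0005 0.0021 0.0001] after-turn shift [1.2 0.3 2. ] F [-0.8  0.8  2.4] grip 0.0192 29.3 t 18.28
```

```bash
python3 -m jog '[[12,0,3,0,0,0,0],[12,0,6,0,0,0,0],[12,0,9,0,0,0,0],[12,0,10,0,0,0,0],[12,0,10,0,0,0,0],[12,0,10,0,0,0,0],[12,0,10,0,0,0,0],[12,0,10,0,0,0,0],[12,0,10,0,0,0,0],[12,0,10,0,0,0,0]]'
python3 -m jog '[[12,0,10,0,0,0,0],[12,0,10,0,0,0,0],[12,0,10,0,0,0,0],[12,0,10,0,0,0,0],[12,0,10,0,0,0,0],[12,0,8,0,0,0,0],[12,0,6,0,0,0,0],[12,0,4,0,0,0,0],[12,0,2,0,0,0,0],[12,0,0,0,0,0,0]]'
python3 m.py 0.594 0.13 0.060 91.9
```

```text
clock: 19.12
ee_pos: [0.5991, 0.0112, 0.0619]
orientation: [-0.053, 3.139, -0.0]
force: [-0.5, -2.5, 4.9]
grip_width: 0.019
grasp_force: 29.7
clock: 19.95
ee_pos: [0.5966, 0.0821, 0.0619]
orientation: [-0.055, 3.139, 0.003]
force: [-0.3, -0.7, 4.4]
grip_width: 0.0194
grasp_force: 29.7
tcp [0.5966 0.0821 0.0619] shift mm [ 1.  47.9  2. ] turn [0.0017 0.002  0.0019] after-turn shift [ 1.1 47.9  1.9] F [-0.3 -0.7  4.4] grip 0.0194 29.7 t 19.95
```

```bash
python3 -m jog '[[12,0,4,0,0,0,0],[12,0,5,0,0,0,0],[12,0,5,0,0,0,0],[12,0,3,0,0,0,0],[12,0,3,0,0,0,0],[12,0,3,0,0,0,0],[12,0,2,0,0,0,0],[12,0,0,0,0,0,0]]'
python3 -m jog '[[12,0,2,0,0,0,0],[12,0,2,0,0,0,0],[12,0,2,0,0,0,0],[12,0,2,0,0,0,0],[12,0,1,0,0,0,0],[12,0,0,0,0,0,0]]'
python3 m.py 0.594 0.13 0.060 91.9
```

```text
clock: 20.62
ee_pos: [0.5958, 0.1068, 0.0619]
orientation: [-0.054, 3.139, 0.002]
force: [-1.0, -1.2, 5.6]
grip_width: 0.019
grasp_force: 29.7
clock: 21.12
ee_pos: [0.5956, 0.1128, 0.0619]
orientation: [-0.052, 3.139, -0.007]
force: [-0.4, -9.5, 6.4]
grip_width: 0.0191
grasp_force: 29.9
tcp [0.5956 0.1128 0.0619] shift mm [ 1.  17.3  1.9] turn [-0.0046  0.0018 -0.0003] after-turn shift [ 1.  17.3  1.9] F [-0.4 -9.5  6.4] grip 0.0191 29.9 t 21.12
```

```bash
python3 -m jog '[[12,0,1,0,0,0,0],[12,0,1,0,0,0,0],[12,0,0,0,0,0,0],[12,0,0,0,0,0,0]]'
python3 m.py 0.594 0.13 0.060 91.9
python3 -m jog '[[12,0,-2,0,0,0,0],[12,0,-1,0,0,0,0],[20,0,0,0,0,0,0],[24,0,0,0,0,0,0],[35,0,0,0,0,0,0],[50,0,0,0,0,0,0],[60,0,0,0,0,0,0],[60,0,0,0,0,0,0],[60,0,0,0,0,0,0]]'
python3 m.py 0.594 0.13 0.060 91.9
python3 -m jog '[[60,0,0,-10,0,0,0],[60,0,0,-20,0,0,0],[60,0,0,-20,0,0,0],[60,0,-20,-5,0,0,0],[60,0,-30,0,0,0,0],[60,0,-35,0,0,0,0],[60,0,-35,0,0,0,0],[60,0,-30,0,0,0,0],[60,0,0,0,0,0,0]]'
python3 - <<'E'
from h import *
s=snapshot("scene");t=snapshot("top")
im=np.hstack([cv2.resize(t["image"][130:230,150:290],(400,286),interpolation=2),cv2.resize(s["image"][150:250,340:480],(400,286),interpolation=2)])
cv2.imwrite("pics/home.png",im[:,:,::-1])
E
```

```text
clock: 21.45
ee_pos: [0.5956, 0.1128, 0.0619]
orientation: [-0.049, 3.139, -0.013]
force: [-1.1, -14.1, 6.5]
grip_width: 0.0191
grasp_force: 30.3
tcp [0.5956 0.1128 0.0619] shift mm [ 1.  17.3  1.8] turn [-0.008   0.0016 -0.0017] after-turn shift [ 1.  17.3  1.9] F [ -1.1 -14.1   6.5] grip 0.0191 30.3 t 21.45
clock: 22.2
ee_pos: [0.5955, 0.1132, 0.0614]
orientation: [-0.053, 3.14, 0.001]
force: [-0.2, 0.1, -1.0]
grip_width: 0.0599
grasp_force: 0.0
tcp [0.5955 0.1132 0.0614] shift mm [ 0.9 16.8  1.4] turn [0.0004 0.0011 0.0004] after-turn shift [ 0.9 16.8  1.4] F [-0.2  0.1 -1. ] grip 0.0599 0.0 t 22.2
clock: 22.95
ee_pos: [0.6013, -0.0425, 0.1176]
orientation: [-0.042, 3.138, -0.004]
force: [0.8, -0.8, 1.1]
grip_width: 0.06
grasp_force: 0.0
```

View pics/home.png

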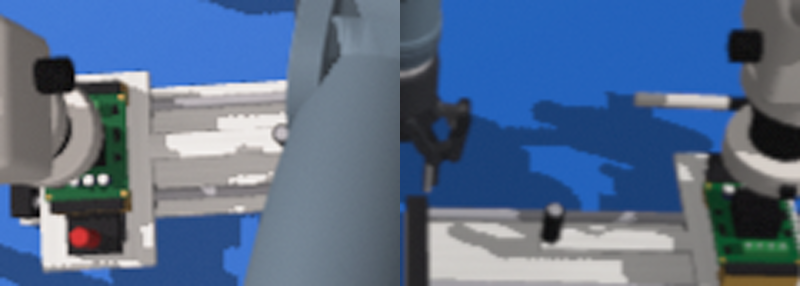

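The carriage met a hard stop (14 N, no further travel), and the board is still clamped under the ring light: left crop (90,150), right crop (760,225). Handing in.

```bash
python3 -c "
from workcell import *
print(close_job())"
```

```text
the job is handed in; nothing more can be done
None
```

I laid the green board on both ledges, released it, clamped it with the red-knobbed jaw, and pushed the carriage home until it hit a hard stop under the microscope; I handed the job in at about 23 s, but no verdict came back.

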